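Lay out a guest's welcome tray at the inn desk

TASK

Lay the standing green bottle gently on its side in its wooden cradle, with its neck in the narrow rest. Use the sprung tongs, never the gripper itself, to move every stick of shortbread from the board into the steel tray, each lying flat on the tray's floor, and put the tongs back upright in their stand. Leave the tankard, pot and doorstop alone.

Things in the scene. Friction and masses are not known exactly. Their poses are not given: they have to be found in the camera images.
- bottle_mid (a point): Green glass half-size wine bottle, 205 mm tall, about 0.4 kg, starting upright on the counter. Round body 56 mm across up to 115 mm above its foot, shoulder from there to 142 mm, then a neck 27 mm across. This point is on its axis 100 mm above the foot; z points along the axis from foot to neck.
- cradle_seat (a point): Fixed dark wooden bottle cradle, base 210 (y) x 85 mm, 8 mm thick, with two V rests 16 mm thick: a wide one for the bottle's body 65 mm to -y of this point, a narrow one for the neck 65 mm to +y. This point, 55 mm above the counter and higher than the rests, is where bottle_mid lies in the cradled bottle, its axis along this y, neck towards +y. z up.
- board: Fixed pale wooden serving board, 190 x 190 mm, 12 mm thick, lying flat, on which the shortbread starts. Origin at the centre of its underside, z up.
- tray: Fixed steel serving tray, square, 190 x 190 mm outside, floor 6 mm thick, rim 6 mm thick and 18 mm high. Origin at the centre of its underside, x and y along its sides, z up. Starts empty.
- stand_seat (a point): Fixed dark wooden stand for the tongs, 56 (x) x 90 (y) mm, with a rectangular well open at the top: 36 (x) x 70 (y) mm inside, floor 8 mm and top edge 55 mm above the counter. This point is the centre of the well's floor; z up.
- tongs_tip (a point): Sprung tongs, 0.13 kg, 145 mm tall, standing upright in the stand, y along the stand's y. Two upright parallel blades, 28 (x) x 6 (y) mm, 132 mm long, slide along y on a small brass spring barrel between their tops. At rest they are 46 mm apart inside, 58 mm outside; shut, 30 mm outside. This point: midway between the blades' lower ends; z up towards the barrel.
- tongs_grip (a point): The same tongs, 100 mm above the lower ends: the height to squeeze them, across y. Wooden grips 30 mm wide run from 70 to 132 mm up; the barrel (26 mm along y) fills the gap above 112 mm. The springs push back with 5 N at first, 8.5 N when shut; the blades stay parallel and spring open when let go. Half-squeezed (about 50 mm outside) the tongs can be carried still open.
- piece1_mid (a point): Stick of shortbread 1 of up to four (some may be absent), a bar 66 (x) x 24 (y) x 22 (z) mm, about 40 g, lying on the board at the start. This point is its centre; x runs along its length.
- piece2_mid (a point): Stick of shortbread 2 of up to four (some may be absent), a bar 66 (x) x 24 (y) x 22 (z) mm, about 40 g, lying on the board at the start. This point is its centre; x runs along its length.
- piece3_mid (a point): Stick of shortbread 3 of up to four (some may be absent), a bar 66 (x) x 24 (y) x 22 (z) mm, about 40 g, lying on the board at the start. This point is its centre; x runs along its length.
- piece4_mid (a point): Stick of shortbread 4 of up to four (some may be absent), a bar 66 (x) x 24 (y) x 22 (z) mm, about 40 g, lying on the board at the start. This point is its centre; x runs along its length.
- tankard: Bystander: dark pewter tankard, 84 mm across, 115 mm high. Origin at the centre of its underside.
- pot: Bystander: small copper pot, 110 mm across, 70 mm high. Origin at the centre of its underside.
- doorstop: Bystander: horseshoe-shaped iron doorstop, about 140 mm across, 18 mm high, lying flat. Origin at its middle, at counter height.
Things that resemble listed ones, but are neither listed nor needed, are in the scene too. Of the things that look like the part that bears tongs_tip, the smaller one is meant. Of the things shaped like the part that bears bottle_mid, the green glass one is meant.

How it is judged:
By the outcome, as a careful person would: the job done as asked, in the order asked, and still so for the second after the job is handed in, with the robot touching nothing.
Of piece1, piece2, piece3, piece4 only 2 to 4 are there at a start; the rules pass over those that are not, and their reading is None.
At some moment in a run one of piece1, piece2, piece3, piece4 may be knocked a few centimetres aside while the robot is not near it.
It also fails if it takes over 210 s, if anything falls off the work surface, if the arm or the gripper's body presses on something with over 40 N, if the wrist force passes 120 N, or if a joint passes its speed limit or range.

ROBOT

A 6-joint arm with a two-finger parallel gripper is mounted at the origin on the work surface. World frame = base frame: x ahead of the robot, y to its left, z up, the work surface at z = 0. Lengths are in m, angles in rad, forces in N, time in s.
With the tool pointing down it reaches from about 0.275 to 0.75 m from the base axis. Payload 10.2 kg.
Tool frame: the origin (TCP) lies on the centre line of the jaws, within the pads' length; the fingertips stand 17 mm ahead of it and the grasp point (between the pads) lies 2 mm behind it; z points along the fingers, y is the line along which they close (so a half turn about z gives the same grasp; the last joint's range is limited). The gripper opens to 85 mm and grips with 20 to 120 N. Pads are 22 mm wide; open, the fingers measure 114 mm over their backs; the gripper's body (76 mm by 85 mm) begins 54 mm behind the grasp point. The pads swing forward as they close: fully open they stand 13 mm farther back than shut.
Start: joints at [1.024, 0.313, 1.498, -0, 1.331, -0.223], TCP at [0.167, 0.498, 0.248] pointing down, gripper open.
Joint ranges: [-2.94, 2.94], [-0.97, 2.17], [0.19, 2.56], [-1.23, 4.37], [0.02, 3.11], [-2.88, 2.88]. Speed limits (rad/s): [2.39, 2.39, 3.01, 3.14, 3.14, 3.14].

INTERFACE

Orientations are given as a unit quaternion [x, y, z, w].
In Python, from cell import get_state, read_camera, calibration, sign_off, recognise gives the robot as it stands.
- The arm moves only by the tool arm_command, never from a script. Its argument "deltas" is a list of rows, each a list of 5 numbers: the gripper command: -1 is fully open, 1 is shut, values between are in proportion, then the shift along the tool's x, y, z in cm, then the turn about the tool's z in rad. In form: [[jaw, dx, dy, dz, turn], ...]. A call has 1 to 5 rows; each row shifts and turns the commanded pose from where the row before left it, along the tool's axes as they then stand; what a row does not reach is not made up. A row lasts 1/8 s, in which the tool goes at most 62.5 mm and 10.7 degrees, less where a joint would pass 70% of its speed; a pose out of reach is approached as far as the arm can. A call is refused whole if a number of a shift passes 6.25 or a number of a turn 0.188, either way. A call with a gripper value outside its range is refused whole. The fingers move at their own pace and stop on an object; "grip_force" is the grip in N (left out, the last holds). Time passes only in rows, so rows that do not move let the fingers close. It gives the time, the measured TCP pose, the force, the opening and the grip force at its end, in the units of the state.
- get_state(): the state, without advancing time (a new reading comes with each control period).
- read_camera(name): name is "scene" or "top" or "wrist"; returns (picture, depth): 400x640x3 uint8, red, green, blue; 400x640 float32, m along the optical axis (not along the pixel's ray), 0 where there is no reading.
- calibration(name): a dict with "fx", "fy", "cx", "cy" (pixels), "R" (3x3) and "t" (3): a world point X has camera coordinates R X + t; the wrist camera has in their place "hand_eye" (4x4, takes a point from camera to tool coordinates, whose origin is the TCP and whose axes are the flange's). Camera axes: x right, y down, z forward; pixel columns grow to the right and rows downward; lengths in m; the calibration is good to about 2 mm. A picture is of the moment at which its call begins: read the wrist's pose just before it. calibration takes no time and is no camera call.
- sign_off(): hands the job in; it is judged then, once.
Trained networks look in the newest picture that a camera, given by its name, has taken for a name from the list of things; names that differ only in an ending like _2 or _b are one class to them, and where a whole thing is asked for, a point or a joint stands for the part that bears it (a point fixed in the world has none). Each returns a list of dicts, best first, with "p" (0 to 1); they miss things now and then, are a little off and sometimes report something else, mostly with a low value. They report only what shows in the picture. A call takes as long as a camera call. They do not tell look-alikes from the thing itself.
- recognise(camera, target): "centre" ([x, y, z] in m, in world coordinates, good to about 4 mm: the middle of the surface that is visible of it).
The state is a dict: "time_s": time; "qpos": joint angles; "qd": joint speeds; "tau": joint torques, N m; "tcp_pos": TCP position; "tool_rot": TCP orientation; "ft_force": force on the tool from outside, world axes, zero at the start; "wrist_torque": the same for the moment, N m; "gripper_width": opening from 0.0 (shut) to 1.0 (fully open); "grasp_force": force on a finger pad.
Only numpy, scipy, OpenCV 4.12 (cv2) and the standard library are available. Lean on these libraries where they do the work, as an engineer would, in place of code of your own. Each camera call takes 0.05 s, during which the arm holds its last target. There are 200 camera calls.

## Working session

There is one attempt and no reset: what is moved stays moved. The work goes in short steps, Python scripts to look and compute and a tool call to move; the robot and the scene stay as the last step left them, time stands still between calls to the robot, and variables do not carry over. Pictures are saved under pics/ and viewed, at most 14 in all, crops included, and the job is handed in when it is done.

Besides the shell and the picture viewer there is one more tool, called after "Request:" as a command line: name --pt "numbers of a row" for each row, then --argument value for the rest. arm_command: Moves the arm, as the interface text tells. Its arguments: {"type":"object","properties":{"deltas":{"type":"array"},"grip_force":{"type":"number"}},"required":["deltas"]}

```bash
mkdir -p pics; cat > h.py <<'E'
import numpy as np, cv2
from cell import *
from scipy.spatial.transform import Rotation as Ro
def shot(n,f=None):
    im,d=read_camera(n)
    if f: cv2.imwrite('pics/'+f,im[:,:,::-1])
    return im,d
def cloud(n,d,st=None):
    c=calibration(n); v,u=np.mgrid[:400,:640]
    P=np.stack([(u-c['cx'])/c['fx']*d,(v-c['cy'])/c['fy']*d,d],-1)
    if n=='wrist':
        H=np.array(c['hand_eye']); P=P@H[:3,:3].T+H[:3,3]
        return P@Ro.from_quat(st['tool_rot']).as_matrix().T+np.array(st['tcp_pos'])
    return (P-np.array(c['t']))@np.array(c['R'])
E
python3 - <<'E'
from h import *
s=get_state(); print({k:np.round(v,3) for k,v in s.items()})
for n in('scene','top'):
    im,d=shot(n,n+'1.png'); np.save(n+'_d.npy',d)
    for t in ['bottle_mid','board','tray','tongs_tip','piece1_mid','tankard','pot','doorstop','cradle_seat','stand_seat']:
        try: print(n,t,[(np.round(r['centre'],3).tolist(),round(r['p'],2)) for r in recognise(n,t)])
        except Exception as e: print(t,e)
print(calibration('top')); print(Ro.from_quat(s['tool_rot']).as_matrix().round(3)); print(calibration('wrist'))
E
```

```text
{'time_s': np.float64(0.0), 'qpos': array([ 1.024,  0.313,  1.498,  0.   ,  1.331, -0.223]), 'qd': array([-0.001,  0.001,  0.001,  0.   , -0.   ,  0.   ]), 'tau': array([-1.0000e-03, -4.1229e+01, -2.5973e+01, -0.0000e+00,  4.0000e-03,
       -0.0000e+00]), 'tcp_pos': array([0.167, 0.498, 0.248]), 'tool_rot': array([ 0.161,  0.987, -0.001, -0.   ]), 'ft_force': array([-0.512, -1.039, -0.34 ]), 'wrist_torque': array([ 0.017, -0.011,  0.033]), 'grasp_force': np.float64(0.0), 'gripper_width': np.float64(1.002)}
scene bottle_mid [([0.475, -0.111, 0.109], 0.97), ([0.345, -0.061, 0.109], 0.89)]
scene board [([0.501, 0.06, 0.009], 0.8)]
scene tray [([0.514, 0.308, 0.006], 0.78)]
scene tongs_tip [([0.674, 0.062, 0.117], 0.96), ([0.735, -0.077, 0.154], 0.67)]
scene piece1_mid [([0.452, 0.011, 0.036], 0.65)]
scene tankard [([0.452, -0.395, 0.075], 0.7)]
scene pot [([0.706, 0.334, 0.017], 0.79)]
scene doorstop [([0.26, -0.295, 0.014], 0.76), ([0.551, 0.012, 0.036], 0.46)]
scene cradle_seat [([0.608, -0.272, 0.01], 0.74)]
scene stand_seat [([0.689, 0.082, 0.042], 0.59)]
top bottle_mid [([0.334, -
[... 683 characters left out ...]
    [-9.95553407e-01, -1.29334234e-03, -9.41899221e-02],
       [ 9.41979353e-02, -9.38141156e-03, -9.95509286e-01]]), 't': array([-0.0468761 ,  0.50338703,  1.74153877])}
[[-0.948  0.318 -0.001]
 [ 0.318  0.948 -0.001]
 [ 0.    -0.001 -1.   ]]
{'fx': 310.2735586237915, 'fy': 310.2735586237915, 'cx': 319.6607619056593, 'cy': 197.26115728531835, 'hand_eye': array([[-1.83036212e-04, -9.63378620e-01, -2.68144737e-01,
         6.82034902e-02],
       [ 9.99999870e-01, -3.03725626e-04,  4.08609869e-04,
         5.59608063e-04],
       [-4.75088440e-04, -2.68144628e-01,  9.63378551e-01,
        -1.25483985e-01],
       [ 0.00000000e+00,  0.00000000e+00,  0.00000000e+00,
         1.00000000e+00]])}
```

View pics/scene1.png

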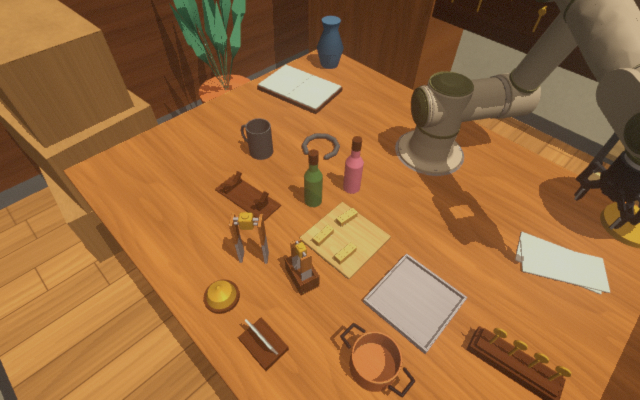

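View pics/top1.png

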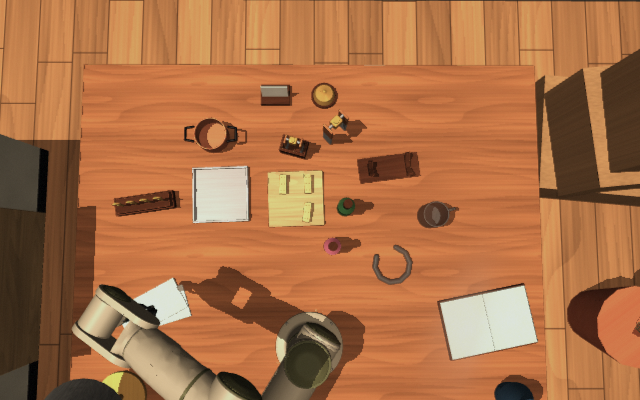

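The overview shows three sticks on the board: top-view px (283,184), (308,182) and (307,211). The green bottle is at (345,206), the cradle at (388,167), the small tongs in their stand at (294,146), and the tray at (221,194). The large tongs at (337,126) and the pink bottle at (333,246) are look-alikes. Next I measure with the depth images.

```bash
cat >> h.py <<'E'
def rect(P,box,zr,show=True):
    x0,x1,y0,y1=box
    m=(P[...,0]>x0)&(P[...,0]<x1)&(P[...,1]>y0)&(P[...,1]<y1)&(P[...,2]>zr[0])&(P[...,2]<zr[1])
    n,l,s,c=cv2.connectedComponentsWithStats(m.astype(np.uint8),connectivity=4)
    out=[]
    for i in range(1,n):
        if s[i,4]<12: continue
        Q=P[l==i]; r=cv2.minAreaRect((Q[:,:2]*1000).astype(np.float32))
        out.append((np.round(r[0],1).tolist(),np.round(r[1],1).tolist(),round(r[2],1),round(float(np.median(Q[:,2]))*1000,1),int(s[i,4])))
    if show:
        for o in out: print(' ',o)
    return out
E
python3 - <<'E'
from h import *
for n in('top','scene'):
    P=cloud(n,np.load(n+'_d.npy'))
    print(n)
    for nm,b,z in [('bottle neck',(.4,.52,-.17,-.06),(.15,.23)),('bottle body',(.4,.52,-.17,-.06),(.05,.11)),('cradle base',(.5,.7,-.42,-.15),(.004,.014)),('rests',(.5,.7,-.42,-.15),(.02,.06)),('tongs',(.6,.72,-.01,.13),(.09,.17)),('stand',(.6,.72,-.01,.13),(.045,.062)),('tray rim',(.38,.65,.19,.42),(.013,.03)),('tray floor',(.38,.65,.19,.42),(.002,.012)),('board',(.36,.62,-.06,.17),(.008,.017)),('pieces',(.36,.62,-.06,.17),(.025,.042)),('bigtongs',(.65,.85,-.2,.02),(.05,.3))]:
        print(nm); rect(P,b,z)
E
```

```text
top
bottle neck
  ([464.1, -120.3], [26.3, 27.9], 40.9, 204.8, 79)
bottle body
cradle base
  ([612.9, -366.6], [34.4, 94.5], 89.0, 8.7, 151)
  ([604.6, -251.5], [98.1, 166.9], 6.7, 8.8, 799)
rests
  ([614.7, -336.8], [80.9, 16.5], 8.3, 38.3, 116)
  ([598.9, -208.6], [52.6, 17.2], 8.7, 48.7, 80)
tongs
  ([672.7, 51.8], [57.8, 31.4], 76.0, 143.1, 145)
stand
  ([701.8, 88.8], [6.3, 19.3], 75.5, 57.7, 13)
  ([663.7, 56.2], [90.1, 35.9], 75.2, 53.2, 128)
  ([683.7, 12.7], [19.8, 15.7], 65.0, 53.6, 26)
tray rim
  ([541.4, 222.7], [190.5, 83.8], 30.4, 18.0, 142)
  ([571.1, 395.1], [33.8, 82.7], 67.6, 18.3, 62)
  ([602.5, 323.8], [6.3, 20.6], 10.3, 19.6, 15)
  ([489.3, 395.4], [65.5, 10.8], 1.4, 17.0, 46)
  ([439.3, 393.9], [27.3, 4.3], 4.2, 19.5, 13)
  ([423.9, 218.9], [8.7, 26.6], 24.8, 16.1, 14)
  ([420.9, 258.5], [7.2, 40.7], 5.2, 19.5, 24)
  ([418.2, 336.3], [4.9, 53.8], 4.3, 20.0, 26)
  ([417.3, 382.2], [3.8, 21.7], 0.1, 19.8, 13)
tray floor
  ([622.6, 395.5], [20.5, 32.3], 89.2, 3.7, 33)
  ([631.2, 267.6], [15.0, 21.1], 1.2, 4.3, 19)
  ([625.4, 199.3], [13.1, 29.7], 46.0, 3.9, 19)
  (
[... 1083 characters left out ...]
.8, 42.7, 142)
tongs
  ([672.0, 52.8], [60.4, 30.9], 75.7, 136.2, 387)
stand
  ([672.4, 53.7], [93.0, 56.5], 75.2, 54.9, 362)
tray rim
  ([510.7, 306.1], [192.3, 190.4], 1.8, 18.3, 797)
tray floor
  ([507.1, 305.8], [176.7, 178.3], 1.9, 6.9, 4378)
  ([607.8, 226.6], [3.1, 23.2], 8.9, 5.9, 17)
  ([607.4, 295.8], [9.3, 82.5], 4.8, 6.2, 68)
  ([604.1, 373.2], [7.2, 67.9], 4.9, 6.2, 60)
board
  ([496.8, 48.7], [192.6, 191.0], 2.3, 12.6, 2880)
pieces
  ([449.5, 9.4], [25.3, 66.9], 84.8, 34.2, 175)
  ([546.6, 8.0], [65.6, 24.6], 2.6, 34.4, 192)
  ([544.5, 92.3], [25.2, 67.3], 87.8, 34.2, 216)
bigtongs
  ([726.0, -84.4], [41.9, 77.9], 43.6, 162.6, 811)
  ([680.1, 11.2], [22.7, 14.4], 1.8, 55.4, 37)
```

```bash
cat >> h.py <<'E'
def plan(x,y,z,deg,n,a=None,p=None):
    "n equal rows from the present (or given) pose to x,y,z mm, tool-y angle deg"
    s=get_state()
    if p is None:
        p=np.array(s['tcp_pos'])*1000; Y=Ro.from_quat(s['tool_rot']).as_matrix()[:,1]; a=np.arctan2(Y[1],Y[0])
    else: p=np.array(p,float); a=np.radians(a)
    D=np.array([x,y,z])-p; da=np.radians(deg)-a; da-=np.pi*np.round(da/np.pi)
    print('from',p.round(1),'deg %.1f'%np.degrees(a))
    for i in range(n):
        b=a+da*i/n; d=D/n/10
        print([round(-np.sin(b)*d[0]+np.cos(b)*d[1],2),round(np.cos(b)*d[0]+np.sin(b)*d[1],2),round(-d[2],2),round(-da/n,3)])
    return (x,y,z),deg
E
python3 -c "
from h import *
plan(464,-120,290,7.3,14)"
```

```text
from [167.1 497.7 248.3] deg 71.4
[np.float64(-3.41), np.float64(-3.51), np.float64(-0.3), np.float64(0.08)]
[np.float64(-3.68), np.float64(-3.22), np.float64(-0.3), np.float64(0.08)]
[np.float64(-3.93), np.float64(-2.92), np.float64(-0.3), np.float64(0.08)]
[np.float64(-4.15), np.float64(-2.6), np.float64(-0.3), np.float64(0.08)]
[np.float64(-4.34), np.float64(-2.26), np.float64(-0.3), np.float64(0.08)]
[np.float64(-4.51), np.float64(-1.9), np.float64(-0.3), np.float64(0.08)]
[np.float64(-4.65), np.float64(-1.54), np.float64(-0.3), np.float64(0.08)]
[np.float64(-4.76), np.float64(-1.16), np.float64(-0.3), np.float64(0.08)]
[np.float64(-4.83), np.float64(-0.78), np.float64(-0.3), np.float64(0.08)]
[np.float64(-4.88), np.float64(-0.39), np.float64(-0.3), np.float64(0.08)]
[np.float64(-4.9), np.float64(0.0), np.float64(-0.3), np.float64(0.08)]
[np.float64(-4.88), np.float64(0.39), np.float64(-0.3), np.float64(0.08)]
[np.float64(-4.83), np.float64(0.78), np.float64(-0.3), np.float64(0.08)]
[np.float64(-4.75), np.float64(1.17), np.float64(-0.3), np.float64(0.08)]
```

Request:
arm_command --pt "-1 -3.4 -3.5 -0.3 0.08" --pt "-1 -3.7 -3.2 -0.3 0.08" --pt "-1 -3.9 -2.9 -0.3 0.08" --pt "-1 -4.2 -2.6 -0.3 0.08" --pt "-1 -4.3 -2.3 -0.3 0.08"

```text
time_s: 1.72
tcp_pos: [0.2732, 0.2759, 0.2636]
tool_rot: [0.355, 0.935, 0.0, 0.0]
ft_force: [0.6, 0.3, 0.3]
gripper_width: 1.0
grasp_force: 0.0
```

Request:
arm_command --pt "-1 -4.5 -1.9 -0.3 0.08" --pt "-1 -4.6 -1.5 -0.3 0.08" --pt "-1 -4.8 -1.2 -0.3 0.08" --pt "-1 -4.8 -0.8 -0.3 0.08" --pt "-1 -4.9 -0.4 -0.3 0.08"

```text
time_s: 2.35
tcp_pos: [0.3787, 0.0551, 0.2786]
tool_rot: [0.534, 0.845, 0.0, 0.0]
ft_force: [0.8, 0.6, -0.2]
gripper_width: 1.001
grasp_force: 0.0
```

Request:
arm_command --pt "-1 -4.9 0 -0.3 0.08" --pt "-1 -4.9 0.4 -0.3 0.08" --pt "-1 -4.8 0.8 -0.3 0.08" --pt "-1 -4.8 1.2 -0.3 0.08" --pt "-1 0 0 0 0"

```text
time_s: 2.98
tcp_pos: [0.4642, -0.1224, 0.2898]
tool_rot: [0.662, 0.749, -0.0, -0.0]
ft_force: [-0.7, 0.5, 0.1]
gripper_width: 1.002
grasp_force: 0.0
```

```bash
python3 - <<'E'
from h import *
s=get_state(); im,d=shot('wrist','w1.png'); P=cloud('wrist',d,s)
print(s['time_s']); plan(464,-120,290,7.3,1)
rect(P,(.42,.52,-.17,-.06),(.195,.23)); print(); rect(P,(.42,.52,-.17,-.06),(.15,.19))
E
```

```text
2.975
from [ 463.7 -120.9  289.9] deg 7.2
[np.float64(0.08), np.float64(0.04), np.float64(-0.01), np.float64(-0.002)]
  ([463.7, -120.5], [27.8, 28.5], 10.4, 205.1, 1298)

  ([462.4, -112.0], [27.5, 11.2], 6.6, 174.8, 279)
```

Request:
arm_command --pt "-1 0.1 0 3 0" --pt "-1 0 0 3.5 0" --pt "-1 0 0 2.5 0" --pt "-1 0 0 1.4 0" --pt "-1 0 0 0 0" --grip_force 20

```text
time_s: 3.65
tcp_pos: [0.4633, -0.1185, 0.1862]
tool_rot: [0.66, 0.751, -0.0, -0.0]
ft_force: [-0.1, -0.3, 0.5]
gripper_width: 0.999
grasp_force: 0.0
```

Request:
arm_command --pt "0 0 0 0 0" --pt "0.2 0 0 0 0" --pt "0.5 0 0 0 0" --pt "1 0 0 0 0" --pt "1 0 0 0 0" --grip_force 25

```text
time_s: 4.28
tcp_pos: [0.4636, -0.1192, 0.1868]
tool_rot: [0.661, 0.751, 0.0, 0.0]
ft_force: [-2.1, 0.4, 6.2]
gripper_width: 0.308
grasp_force: 25.9
```

Request:
arm_command --pt "1 0 0 0 0" --pt "1 0 0 -0.5 0" --pt "1 0 0 -1 0" --pt "1 0 0 -1.5 0" --pt "1 0 0 0 0"

```text
time_s: 4.9
tcp_pos: [0.464, -0.1194, 0.2177]
tool_rot: [0.661, 0.751, 0.0, 0.001]
ft_force: [0.5, 0.0, -4.5]
gripper_width: 0.308
grasp_force: 25.2
```

Request:
arm_command --pt "1 -1.5 0.6 -1.5 0" --pt "1 -2.9 1.2 -1.5 0" --pt "1 -3 1.3 -1 0" --pt "1 -3 1.3 -1 0" --pt "1 -3 1.3 0 0"

```text
time_s: 5.52
tcp_pos: [0.5376, -0.2458, 0.2667]
tool_rot: [0.661, 0.751, 0.0, 0.0]
ft_force: [-0.5, -0.2, -4.7]
gripper_width: 0.312
grasp_force: 25.5
```

Request:
arm_command --pt "1 -3 1.3 0 0" --pt "1 -3 1.3 0 0" --pt "1 -3 1.3 0 0" --pt "1 -3 1.2 0 0" --pt "1 -2 0.8 0 0"

```text
time_s: 6.15
tcp_pos: [0.6135, -0.3773, 0.265]
tool_rot: [0.661, 0.75, -0.0, -0.001]
ft_force: [-1.2, 0.4, -5.5]
gripper_width: 0.308
grasp_force: 25.5
```

Request:
arm_command --pt "1 -1.6 0.4 0 0" --pt "1 0 0 0 0" --pt "1 0 0 0 0"

```text
time_s: 6.52
tcp_pos: [0.6192, -0.3909, 0.266]
tool_rot: [0.661, 0.751, 0.0, -0.0]
ft_force: [-0.3, 0.9, -4.7]
gripper_width: 0.308
grasp_force: 25.5
```

```bash
cat >> h.py <<'E'
def crad():
    p=np.array(get_state()['tcp_pos'])*1000-[605,-272,0]; c,s=np.cos(.127),np.sin(.127)
    return np.array([-s*p[0]+c*p[1],c*p[0]+s*p[1],p[2]+2])  # along, across, grip height
def arc():
    out=[]
    for th in range(0,91,5):
        t=th/90; k=np.radians(th); zf=15+12*min(1,1.5*t); s=4+23*t
        out.append([-73+(189-s)*np.sin(k)-28*np.cos(k), zf+(189-s)*np.cos(k)+28*np.sin(k)])
    return np.array(out)
E
python3 - <<'E'
from h import *
plan(620,-391,250,7.3,1); print('crad',crad().round(1)); A=arc(); print(A[0]); print((np.diff(A,axis=0)*[.1,-.1]).round(2).tolist())
s=get_state(); im,d=shot('wrist','w2.png'); P=cloud('wrist',d,s)
for b,z in [((.55,.68,-.37,-.30),(.022,.07)),((.53,.66,-.24,-.17),(.022,.07))]: rect(P,b,z)
E
```

```text
from [ 619.2 -390.9  266. ] deg 7.3
[np.float64(-0.02), np.float64(0.08), np.float64(1.6), np.float64(-0.0)]
crad [-119.8   -1.   268. ]
[-101.  200.]
[[1.61, -0.15], [1.6, -0.01], [1.57, 0.13], [1.54, 0.26], [1.49, 0.39], [1.43, 0.51], [1.36, 0.63], [1.29, 0.74], [1.2, 0.84], [1.1, 0.93], [1.0, 1.02], [0.9, 1.09], [0.78, 1.25], [0.67, 1.31], [0.55, 1.35], [0.43, 1.38], [0.3, 1.4], [0.18, 1.41]]
  ([613.2, -338.0], [80.5, 16.1], 7.4, 36.3, 1070)
  ([597.7, -216.4], [40.0, 2.6], 7.5, 32.5, 225)
```

View pics/w2.png

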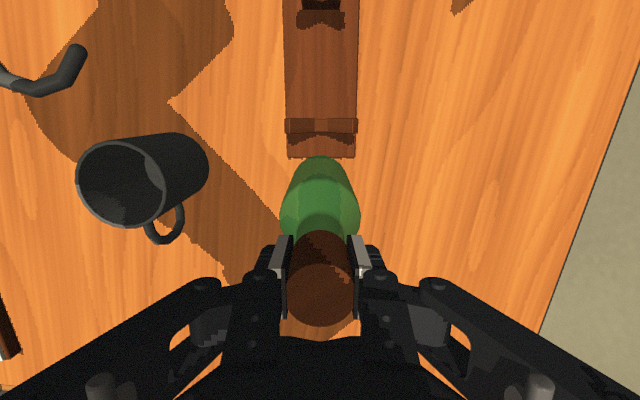

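Request:
arm_command --pt "1 0.2 0.1 1.5 0" --pt "1 0.2 0 2 0" --pt "1 0.2 0 2 0" --pt "1 0.2 0 1.3 0" --pt "1 0 0 0 0"

```text
time_s: 7.2
tcp_pos: [0.6191, -0.3829, 0.1978]
tool_rot: [0.661, 0.751, 0.0, -0.001]
ft_force: [0.8, -0.1, -4.9]
gripper_width: 0.31
grasp_force: 25.5
```

Request:
arm_command --pt "1 0.6 0 0 0" --pt "1 0.5 0 0 0" --pt "1 1 0 -0.1 0" --pt "1 1 0 0 0" --pt "1 1.2 0 0 0"

```text
time_s: 7.82
tcp_pos: [0.6138, -0.3403, 0.1997]
tool_rot: [0.661, 0.751, -0.0, 0.001]
ft_force: [0.3, -1.7, -2.4]
gripper_width: 0.309
grasp_force: 25.5
```

```bash
python3 - <<'E'
from h import *
print(crad().round(1)); im,d=shot('scene'); cv2.imwrite('pics/s2.png',cv2.resize(im[120:260,160:400,::-1],None,fx=3,fy=3))
E
```

```text
[-68.8   0.  201.7]
```

View pics/s2.png

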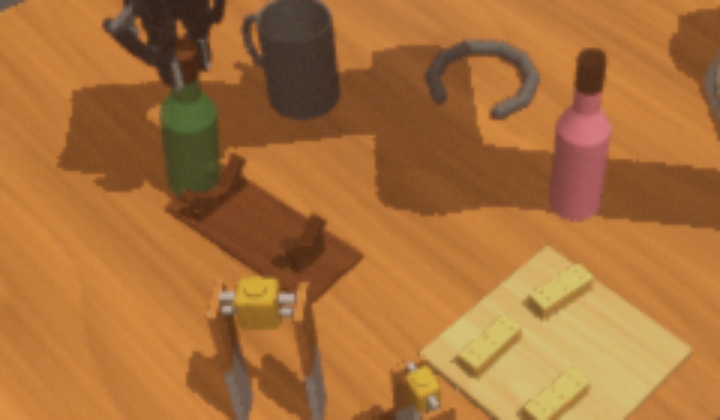

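The bottle is pivoting against the wide rest with little force, so I carry on along the arc.

Request:
arm_command --pt "1 1.6 0 0.1 0" --pt "1 1.5 0 0.3 0" --pt "1 1.5 0 0.4 0" --pt "1 1.4 0 0.5 0" --pt "1 1.4 0 0.6 0"

```text
time_s: 8.5
tcp_pos: [0.6044, -0.267, 0.1807]
tool_rot: [0.661, 0.751, -0.0, 0.001]
ft_force: [0.3, -3.1, -3.3]
gripper_width: 0.302
grasp_force: 24.8
```

Request:
arm_command --pt "1 1.3 0 0.7 0" --pt "1 1.2 0 0.8 0" --pt "1 1.1 0 0.9 0" --pt "1 1 0 1 0" --pt "1 0 0 0 0"

```text
time_s: 9.12
tcp_pos: [0.5984, -0.2208, 0.1455]
tool_rot: [0.66, 0.751, 0.0, -0.001]
ft_force: [0.4, -0.2, -0.5]
gripper_width: 0.308
grasp_force: 25.0
```

```bash
python3 - <<'E'
from h import *
print(crad().round(1)); print(arc()[10:14].round(1)); im,d=shot('scene'); cv2.imwrite('pics/s3.png',cv2.resize(im[100:260,160:400,::-1],None,fx=3,fy=3))
E
```

```text
[ 5.170e+01 -1.000e-01  1.475e+02]
[[ 40.9 157.2]
 [ 51.  147. ]
 [ 59.9 136.1]
 [ 67.8 123.5]]
```

View pics/s3.png

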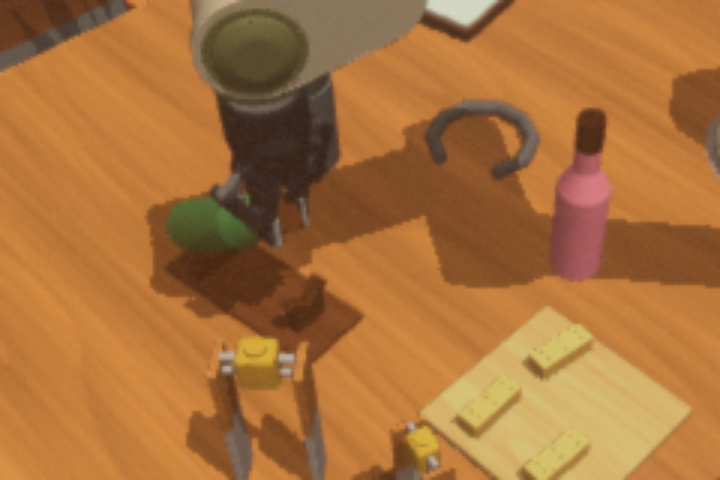

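Request:
arm_command --pt "1 0.9 0 1.1 0" --pt "1 0.8 0 1.2 0" --pt "1 0.7 0 1.3 0" --pt "1 0.5 0 1.3 0" --pt "1 0 0 0 0"

```text
time_s: 9.8
tcp_pos: [0.5945, -0.1923, 0.0959]
tool_rot: [0.661, 0.751, -0.0, -0.001]
ft_force: [-0.4, 1.1, -0.3]
gripper_width: 0.306
grasp_force: 24.7
```

```bash
python3 - <<'E'
from h import *
print(crad().round(1)); print(arc()[14:].round(1)); s=get_state(); im,d=shot('wrist','w4.png')
im,d=shot('scene'); P=cloud('scene',d); rect(P,(.52,.7,-.42,-.15),(.06,.1))
E
```

```text
[80.4 -0.3 97.9]
[[ 74.5 110.5]
 [ 79.9  97. ]
 [ 84.2  83.1]
 [ 87.2  69.1]
 [ 89.   55. ]]
  ([612.8, -313.6], [52.0, 137.2], 4.6, 81.4, 418)
  ([583.5, -180.2], [37.2, 6.1], 17.2, 95.6, 27)
  ([614.7, -182.3], [7.3, 19.1], 58.4, 94.2, 21)
```

View pics/w4.png

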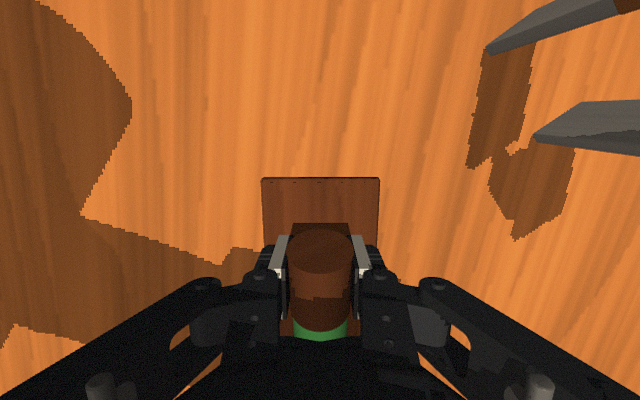

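Request:
arm_command --pt "1 0.4 0 1.4 0" --pt "1 0.2 0 1.0 0" --pt "1 0.1 0 0.7 0" --pt "1 0.1 0 0.5 0" --pt "1 0 0 0.2 0"

```text
time_s: 10.52
tcp_pos: [0.5938, -0.1849, 0.059]
tool_rot: [0.661, 0.751, 0.0, -0.0]
ft_force: [-0.5, 3.4, 0.1]
gripper_width: 0.31
grasp_force: 24.7
```

```bash
python3 - <<'E'
from h import *
print(crad().round(1), get_state()['ft_force'])
im,d=shot('scene'); P=cloud('scene',d); rect(P,(.52,.7,-.42,-.15),(.06,.1))
Q=P[(P[...,0]>.52)&(P[...,0]<.7)&(P[...,1]>-.42)&(P[...,1]<-.25)&(P[...,2]>.05)&(P[...,2]<.12)]
for y in np.arange(-.38,-.25,.02):
    m=abs(Q[:,1]-y)<.01
    if m.sum(): print(round(y,2),Q[m][:,2].max().round(3))
E
```

```text
[87.8 -0.  61. ] [-0.47598254  3.4251819   0.13966937]
  ([610.9, -309.2], [51.9, 138.8], 7.0, 79.4, 565)
  ([553.5, -186.9], [22.6, 10.0], 86.2, 96.2, 18)
  ([600.7, -180.8], [72.3, 26.0], 5.6, 77.5, 184)
-0.38 0.082
-0.36 0.085
-0.34 0.085
-0.32 0.085
-0.3 0.088
-0.28 0.088
-0.26 0.088
```

Request:
arm_command --pt "1 0 0 0.2 0" --pt "1 0 0 0.2 0" --pt "1 0 0 0.1 0" --pt "1 0 0 0 0"

```text
time_s: 11.08
tcp_pos: [0.5939, -0.1851, 0.0543]
tool_rot: [0.661, 0.751, 0.0, 0.0]
ft_force: [-0.2, 3.3, 0.8]
gripper_width: 0.309
grasp_force: 24.7
```

Request:
arm_command --pt "1 0 0 0.1 0" --pt "1 0 0 0 0"

```text
time_s: 11.32
tcp_pos: [0.5939, -0.1851, 0.0533]
tool_rot: [0.661, 0.751, -0.0, 0.0]
ft_force: [-0.8, 3.1, 0.1]
gripper_width: 0.305
grasp_force: 24.7
```

```bash
python3 - <<'E'
from h import *
print(crad().round(1), get_state()['ft_force'])
im,d=shot('scene'); P=cloud('scene',d); rect(P,(.52,.7,-.42,-.15),(.06,.1))
Q=P[(P[...,0]>.52)&(P[...,0]<.7)&(P[...,1]>-.42)&(P[...,1]<-.25)&(P[...,2]>.05)&(P[...,2]<.12)]
for y in np.arange(-.37,-.25,.02):
    m=abs(Q[:,1]-y)<.01
    if m.sum(): print(round(y,2),np.percentile(Q[m][:,2],95).round(4))
E
```

```text
[87.6 -0.  55.3] [-0.81402055  3.05847531  0.05121675]
  ([610.7, -307.3], [53.3, 136.4], 6.7, 78.2, 575)
  ([591.7, -173.0], [65.4, 74.2], 57.6, 82.1, 206)
-0.37 0.0839
-0.35 0.0832
-0.33 0.0833
-0.31 0.084
-0.29 0.0842
-0.27 0.0843
```

Request:
arm_command --pt "1 0 0 0.1 0" --pt "1 0 0 0.05 0" --pt "1 0 0 0 0" --pt "0.35 0 0 0 0" --pt "0.2 0 0 0 0" --grip_force 20

```text
time_s: 12.0
tcp_pos: [0.5939, -0.1855, 0.0517]
tool_rot: [0.661, 0.75, -0.0, 0.0]
ft_force: [0.3, -0.8, 0.2]
gripper_width: 0.4
grasp_force: 0.0
```

Request:
arm_command --pt "-0.1 0 0 0 0" --pt "-0.5 0 0 0 0" --pt "-0.6 0 0 0 0" --pt "-0.6 0 0 -2 0" --pt "-0.6 0 0 -4 0"

```text
time_s: 12.62
tcp_pos: [0.5932, -0.1848, 0.1111]
tool_rot: [0.661, 0.751, -0.0, -0.002]
ft_force: [0.6, -0.8, -0.2]
gripper_width: 0.804
grasp_force: 0.0
```

Request:
arm_command --pt "-1 0 0 -5 0" --pt "-1 0 0 -6 0" --pt "-1 0 0 -4 0" --pt "-1 0 0 0 0"

```text
time_s: 13.12
tcp_pos: [0.5947, -0.1855, 0.2653]
tool_rot: [0.661, 0.751, 0.001, 0.003]
ft_force: [-1.3, -0.4, -1.0]
gripper_width: 1.001
grasp_force: 0.0
```

```bash
python3 - <<'E'
from h import *
s=get_state(); im,d=shot('wrist','w5.png'); P=cloud('wrist',d,s)
im,d=shot('scene'); P=cloud('scene',d); rect(P,(.52,.7,-.42,-.15),(.06,.11));rect(P,(.52,.7,-.23,-.15),(.05,.11))
print(get_state()['time_s']); plan(673,53,270,14.5,1)
E
```

```text
([605.8, -272.9], [52.8, 207.3], 7.4, 74.5, 784)
  ([597.0, -199.2], [59.5, 49.1], 72.0, 65.1, 215)
13.225
from [ 593.7 -185.   261.2] deg 7.3
[np.float64(22.61), np.float64(10.88), np.float64(-0.88), np.float64(-0.126)]
```

View pics/w5.png

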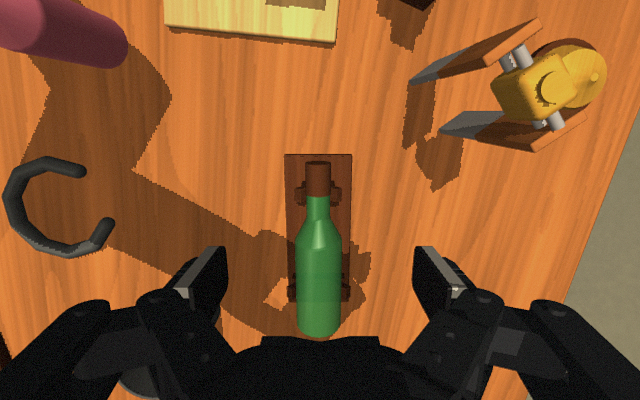

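```bash
python3 -c "
from h import *
plan(672,52.5,250,75.5,8)"
```

```text
from [ 593.7 -185.   261.2] deg 7.3
[np.float64(2.82), np.float64(1.35), np.float64(0.14), np.float64(-0.149)]
[np.float64(2.59), np.float64(1.75), np.float64(0.14), np.float64(-0.149)]
[np.float64(2.3), np.float64(2.12), np.float64(0.14), np.float64(-0.149)]
[np.float64(1.96), np.float64(2.43), np.float64(0.14), np.float64(-0.149)]
[np.float64(1.58), np.float64(2.7), np.float64(0.14), np.float64(-0.149)]
[np.float64(1.16), np.float64(2.9), np.float64(0.14), np.float64(-0.149)]
[np.float64(0.72), np.float64(3.04), np.float64(0.14), np.float64(-0.149)]
[np.float64(0.26), np.float64(3.12), np.float64(0.14), np.float64(-0.149)]
```

Request:
arm_command --pt "-1 2.8 1.4 0.1 -0.149" --pt "-1 2.6 1.8 0.1 -0.149" --pt "-1 2.3 2.1 0.1 -0.149" --pt "-1 2.0 2.4 0.1 -0.149" --pt "-1 1.6 2.7 0.1 -0.149"

```text
time_s: 13.85
tcp_pos: [0.6429, -0.0353, 0.2549]
tool_rot: [0.34, 0.94, -0.0, -0.002]
ft_force: [-0.5, -1.0, 0.2]
gripper_width: 1.005
grasp_force: 0.0
```

Request:
arm_command --pt "-1 1.2 2.9 0.2 -0.149" --pt "-1 0.7 3.0 0.2 -0.149" --pt "-1 0.3 3.1 0.2 -0.149" --pt "-1 0 0 0 0" --pt "-1 0 0 0 0"

```text
time_s: 14.48
tcp_pos: [0.6713, 0.0519, 0.2497]
tool_rot: [0.127, 0.992, -0.0, -0.001]
ft_force: [-0.1, 0.5, -0.4]
gripper_width: 1.002
grasp_force: 0.0
```

```bash
python3 - <<'E'
from h import *
s=get_state(); im,d=shot('wrist','w6.png'); P=cloud('wrist',d,s)
print('tongs');rect(P,(.62,.73,-.01,.12),(.12,.17));rect(P,(.62,.73,-.01,.12),(.135,.15));print('stand');rect(P,(.62,.73,-.01,.12),(.048,.062))
plan(672,52.5,106,75.5,1)
E
```

```text
tongs
  ([672.0, 52.1], [58.2, 30.1], 74.7, 142.8, 2096)
  ([672.0, 52.1], [58.2, 30.1], 74.7, 142.2, 1353)
stand
  ([672.8, 53.5], [90.2, 55.6], 74.6, 54.8, 1485)
  ([652.3, 31.0], [5.4, 1.1], 63.6, 56.0, 15)
  ([667.0, 78.9], [3.4, 7.7], 30.7, 57.6, 17)
  ([671.1, 28.5], [0.2, 16.6], 74.6, 49.3, 16)
  ([684.0, 72.7], [0.2, 12.6], 75.2, 52.8, 14)
from [671.3  51.6 250.1] deg 75.4
[np.float64(-0.04), np.float64(0.1), np.float64(14.41), np.float64(-0.001)]
```

View pics/w6.png

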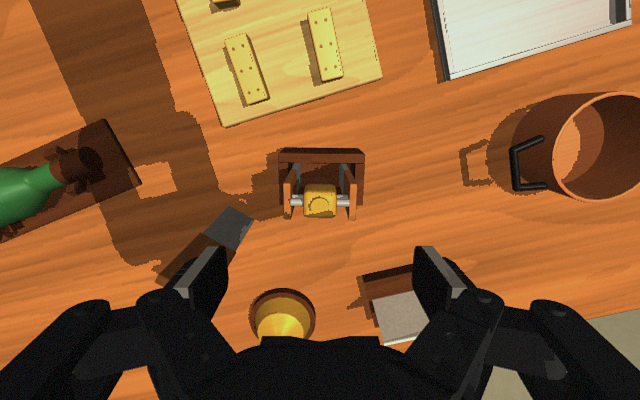

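Request:
arm_command --pt "-1 0 0.05 3 0.014" --pt "-1 0 0 4 0" --pt "-1 0 0 4 0" --pt "-1 0 0 3.4 0" --pt "-1 0 0 0 0" --grip_force 25

```text
time_s: 15.15
tcp_pos: [0.6703, 0.0521, 0.1044]
tool_rot: [0.134, 0.991, -0.0, -0.003]
ft_force: [0.2, 0.2, 0.4]
gripper_width: 1.001
grasp_force: 0.0
```

Request:
arm_command --pt "-0.3 0 0 0 0" --pt "-0.25 0 0 0 0" --pt "-0.18 0 0 0 0" --pt "-0.18 0 0 0 0" --pt "-0.18 0 0 0 0"

```text
time_s: 15.78
tcp_pos: [0.6729, 0.0527, 0.1098]
tool_rot: [0.133, 0.991, -0.0, 0.002]
ft_force: [-1.3, -0.6, 7.4]
gripper_width: 0.592
grasp_force: 8.0
```

Request:
arm_command --pt "-0.18 0 0 -1 0" --pt "-0.18 0 0 -2 0" --pt "-0.18 0 0 -3 0" --pt "-0.18 0 0 -3 0" --pt "-0.18 0 0 0 0"

```text
time_s: 16.4
tcp_pos: [0.6726, 0.053, 0.2001]
tool_rot: [0.133, 0.991, 0.0, 0.003]
ft_force: [-0.4, 0.2, -1.7]
gripper_width: 0.592
grasp_force: 5.9
```

```bash
python3 - <<'E'
from h import *
s=get_state(); print(s['time_s'],s['tcp_pos'].round(4) if hasattr(s['tcp_pos'],'round') else s['tcp_pos'],s['gripper_width'],s['grasp_force'],s['ft_force'])
im,d=shot('scene','s6.png'); P=cloud('scene',d)
Q=P[(abs(P[...,0]-.672)<.04)&(abs(P[...,1]-.052)<.04)&(P[...,2]>.06)&(P[...,2]<.26)]; print('zmin',np.percentile(Q[:,2],[0,1,2,5]))
print('pieces');rect(P,(.36,.62,-.06,.17),(.025,.042))
print('holding-z');rect(P,(.6,.74,-.02,.12),(.08,.13))
s=get_state(); im,d=shot('wrist','w7.png'); P=cloud('wrist',d,s);print('wrist pieces');rect(P,(.36,.62,-.06,.17),(.025,.042))
print('top tongs');rect(P,(.6,.74,-.02,.12),(.21,.26))
plan(547,7,230,92.2,6)
E
```

```text
16.4 [0.6726 0.053  0.2001] 0.5921284819615728 5.889637246727943 [-0.4482132   0.22361827 -1.68579233]
zmin [0.09805884 0.10138175 0.1028066  0.10768942]
pieces
  ([449.4, 9.9], [24.6, 67.7], 83.9, 34.4, 175)
  ([546.2, 7.6], [65.6, 24.2], 3.1, 34.1, 146)
  ([543.6, 92.3], [25.0, 67.8], 88.5, 34.2, 213)
holding-z
  ([672.5, 33.3], [4.6, 16.5], 67.0, 115.3, 46)
  ([679.3, 76.0], [6.2, 26.1], 73.6, 115.2, 72)
wrist pieces
  ([546.9, 91.3], [24.1, 61.3], 88.8, 33.8, 2121)
  ([546.5, 6.5], [65.8, 24.4], 3.0, 33.7, 2390)
top tongs
  ([669.8, 53.7], [126.7, 32.9], 74.3, 240.0, 34366)
from [671.4  53.  196.3] deg 74.8
[np.float64(1.8), np.float64(-1.28), np.float64(-0.56), np.float64(-0.051)]
[np.float64(1.86), np.float64(-1.19), np.float64(-0.56), np.float64(-0.051)]
[np.float64(1.92), np.float64(-1.1), np.float64(-0.56), np.float64(-0.051)]
[np.float64(1.97), np.float64(-1.0), np.float64(-0.56), np.float64(-0.051)]
[np.float64(2.02), np.float64(-0.9), np.float64(-0.56), np.float64(-0.051)]
[np.float64(2.06), np.float64(-0.79), np.float64(-0.56), np.float64(-0.051)]
```

View pics/w7.png

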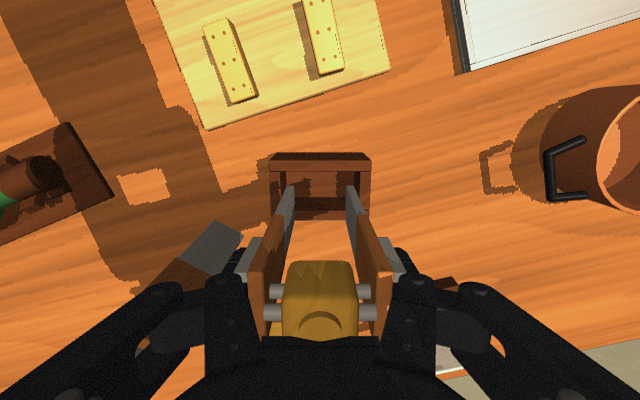

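```bash
python3 -c "
from h import *
plan(546.5,7,165,93,5,p=(672,53,197),a=74.7)"
```

```text
from [672.  53. 197.] deg 74.7
[np.float64(2.18), np.float64(-1.55), np.float64(0.64), np.float64(-0.064)]
[np.float64(2.27), np.float64(-1.41), np.float64(0.64), np.float64(-0.064)]
[np.float64(2.36), np.float64(-1.26), np.float64(0.64), np.float64(-0.064)]
[np.float64(2.43), np.float64(-1.11), np.float64(0.64), np.float64(-0.064)]
[np.float64(2.5), np.float64(-0.95), np.float64(0.64), np.float64(-0.064)]
```

Request:
arm_command --pt "-0.18 2.2 -1.5 0 -0.064" --pt "-0.18 2.3 -1.4 0 -0.064" --pt "-0.18 2.4 -1.3 0.5 -0.064" --pt "-0.18 2.4 -1.1 1.3 -0.064" --pt "-0.18 2.5 -1 1.4 -0.064"

```text
time_s: 17.12
tcp_pos: [0.5443, 0.0066, 0.1633]
tool_rot: [-0.028, 1.0, 0.0, -0.001]
ft_force: [-0.2, -0.5, -1.0]
gripper_width: 0.59
grasp_force: 5.9
```

Request:
arm_command --pt "-0.18 0 0 0 0" --pt "-0.18 0 0 0 0"

```text
time_s: 17.38
tcp_pos: [0.5462, 0.0068, 0.1647]
tool_rot: [-0.027, 1.0, 0.0, 0.0]
ft_force: [0.5, -0.1, -1.0]
gripper_width: 0.592
grasp_force: 5.9
```

```bash
python3 - <<'E'
from h import *
s=get_state(); im,d=shot('wrist','w8.png'); P=cloud('wrist',d,s);print('wrist pieces');rect(P,(.36,.62,-.06,.17),(.028,.040))
im,d=shot('scene','s8.png'); P=cloud('scene',d);print('scene');rect(P,(.36,.62,-.06,.17),(.028,.040));print('blades');rect(P,(.5,.6,-.04,.06),(.075,.1))
Q=P[(abs(P[...,0]-.547)<.04)&(abs(P[...,1]-.007)<.04)&(P[...,2]>.045)&(P[...,2]<.2)]; print('zmin',np.percentile(Q[:,2],[0,1,2,5]))
plan(546.5,7,114,93,1)
E
```

```text
wrist pieces
  ([448.9, 8.5], [23.9, 66.1], 84.1, 33.9, 2796)
  ([545.8, 6.4], [65.2, 23.9], 3.2, 33.9, 2072)
  ([544.4, 91.1], [24.6, 66.2], 88.9, 33.9, 2155)
scene
  ([448.4, 10.5], [25.4, 66.3], 84.3, 34.2, 162)
  ([553.0, 7.5], [53.2, 24.7], 1.8, 34.5, 123)
  ([543.6, 91.6], [25.2, 66.3], 87.6, 34.5, 195)
blades
  ([547.6, -13.1], [5.0, 26.6], 89.0, 87.9, 40)
  ([544.9, 32.8], [6.1, 29.5], 83.4, 89.0, 47)
zmin [0.06437976 0.06568672 0.06836002 0.07276674]
from [546.4   6.9 164.9] deg 93.1
[np.float64(-0.01), np.float64(0.01), np.float64(5.09), np.float64(0.002)]
```

View pics/w8.png

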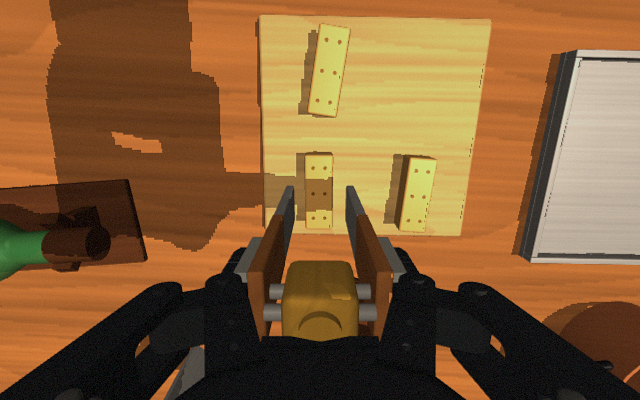

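Request:
arm_command --pt "-0.18 0 0 2 0" --pt "-0.18 0 0 2 0" --pt "-0.18 0 0 1 0" --pt "-0.18 0 0 0 0" --pt "0 0 0 0 0" --grip_force 22

```text
time_s: 18.1
tcp_pos: [0.5463, 0.0067, 0.1155]
tool_rot: [-0.027, 1.0, -0.0, 0.001]
ft_force: [0.8, 0.5, -0.6]
gripper_width: 0.501
grasp_force: 6.8
```

Request:
arm_command --pt "0.1 0 0 0 0" --pt "0.3 0 0 0 0" --pt "0.3 0 0 0 0" --pt "0.3 0 0 0 0"

```text
time_s: 18.6
tcp_pos: [0.5461, 0.0066, 0.1154]
tool_rot: [-0.027, 1.0, -0.0, 0.001]
ft_force: [-1.6, 1.1, 6.9]
gripper_width: 0.409
grasp_force: 23.1
```

Request:
arm_command --pt "0.3 0 0 -0.5 0" --pt "0.3 0 0 -1.5 0" --pt "0.3 0 0 -3 0" --pt "0.3 0 0 -2.5 0" --pt "0.3 0 0 0 0"

```text
time_s: 19.23
tcp_pos: [0.5465, 0.0065, 0.1918]
tool_rot: [-0.027, 1.0, -0.0, 0.002]
ft_force: [0.2, -0.3, -1.8]
gripper_width: 0.408
grasp_force: 22.6
```

```bash
python3 - <<'E'
from h import *
im,d=shot('scene'); P=cloud('scene',d)
Q=P[(abs(P[...,0]-.547)<.04)&(abs(P[...,1]-.007)<.03)&(P[...,2]>.03)&(P[...,2]<.3)]; print('zmin',np.percentile(Q[:,2],[0,1,2,5]))
rect(P,(.36,.62,-.06,.17),(.028,.040))
cv2.imwrite('pics/s9.png',cv2.resize(im[120:330,230:480,::-1],None,fx=2.5,fy=2.5))
plan(510,256,190,92,9)
E
```

```text
zmin [0.08907105 0.092308   0.0963012  0.1017325 ]
  ([449.1, 9.8], [25.3, 66.2], 84.0, 34.4, 159)
  ([544.7, 92.6], [25.5, 65.9], 88.2, 34.6, 201)
from [545.9   6.7 190.2] deg 93.1
[np.float64(0.25), np.float64(2.79), np.float64(0.0), np.float64(0.002)]
[np.float64(0.25), np.float64(2.79), np.float64(0.0), np.float64(0.002)]
[np.float64(0.26), np.float64(2.79), np.float64(0.0), np.float64(0.002)]
[np.float64(0.27), np.float64(2.79), np.float64(0.0), np.float64(0.002)]
[np.float64(0.27), np.float64(2.79), np.float64(0.0), np.float64(0.002)]
[np.float64(0.28), np.float64(2.78), np.float64(0.0), np.float64(0.002)]
[np.float64(0.28), np.float64(2.78), np.float64(0.0), np.float64(0.002)]
[np.float64(0.29), np.float64(2.78), np.float64(0.0), np.float64(0.002)]
[np.float64(0.3), np.float64(2.78), np.float64(0.0), np.float64(0.002)]
```

View pics/s9.png

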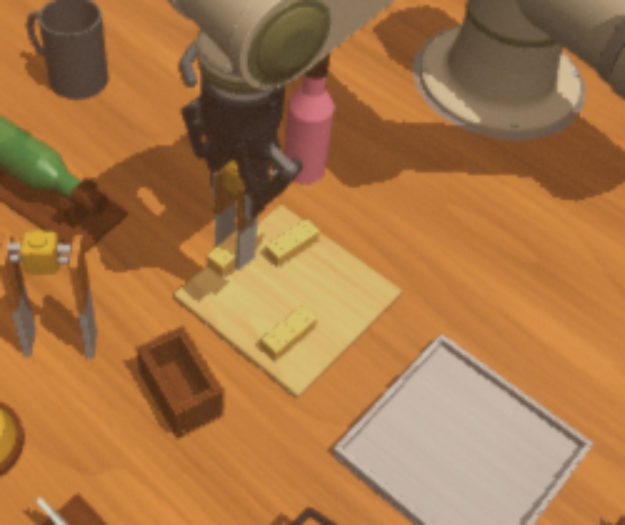

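Request:
arm_command --pt "0.3 0.1 1.5 0 0.018" --pt "0.3 0.2 3 0 0" --pt "0.3 0.2 3.5 0 0" --pt "0.3 0.2 4 0 0" --pt "0.3 0.2 4 0 0"

```text
time_s: 19.9
tcp_pos: [0.53, 0.1673, 0.1884]
tool_rot: [-0.018, 1.0, -0.0, -0.001]
ft_force: [0.0, -0.3, -2.5]
gripper_width: 0.406
grasp_force: 22.6
```

Request:
arm_command --pt "0.3 0.3 4 0 0" --pt "0.3 0.3 4 0 0" --pt "0.3 0.3 4 0 0" --pt "0.3 0.3 3.5 0 0" --pt "0.3 0.2 2.3 0 0"

```text
time_s: 20.52
tcp_pos: [0.5095, 0.3448, 0.1884]
tool_rot: [-0.019, 1.0, -0.0, -0.001]
ft_force: [0.3, -1.0, -1.6]
gripper_width: 0.405
grasp_force: 22.6
```

Request:
arm_command --pt "0.3 0 1.2 1 0" --pt "0.3 0 0 2 0" --pt "0.3 0 0 2 0" --pt "0.3 0 0 0.5 0" --pt "0.3 0 0 0 0"

```text
time_s: 21.15
tcp_pos: [0.5101, 0.3552, 0.1347]
tool_rot: [-0.018, 1.0, -0.0, -0.0]
ft_force: [-0.7, -0.5, -1.6]
gripper_width: 0.409
grasp_force: 22.6
```

```bash
python3 - <<'E'
from h import *
plan(508,356,110,92,1)
im,d=shot('scene'); P=cloud('scene',d)
Q=P[(abs(P[...,0]-.508)<.05)&(abs(P[...,1]-.356)<.03)&(P[...,2]>.02)&(P[...,2]<.3)]; print('zmin',np.percentile(Q[:,2],[0,1,2,5]))
E
```

```text
from [510.1 355.2 134.7] deg 92.0
[np.float64(0.21), np.float64(0.09), np.float64(2.47), np.float64(0.001)]
zmin [0.03307705 0.03864339 0.04332346 0.05212298]
```

Request:
arm_command --pt "0.3 0 0 1 0" --pt "0.3 0 0 0.8 0" --pt "0.3 0 0 0.5 0" --pt "0.3 0 0 0.2 0" --pt "0.3 0 0 0 0"

```text
time_s: 21.82
tcp_pos: [0.5099, 0.3557, 0.1099]
tool_rot: [-0.018, 1.0, 0.0, 0.0]
ft_force: [-0.1, 0.4, -1.6]
gripper_width: 0.411
grasp_force: 22.6
```

Request:
arm_command --pt "0.1 0 0 0 0" --pt "0 0 0 0 0" --pt "-0.18 0 0 0 0" --pt "-0.18 0 0 0 0" --pt "-0.18 0 0 0 0"

```text
time_s: 22.45
tcp_pos: [0.5099, 0.3556, 0.1098]
tool_rot: [-0.018, 1.0, -0.0, 0.0]
ft_force: [0.6, -0.1, -1.0]
gripper_width: 0.589
grasp_force: 5.9
```

Request:
arm_command --pt "-0.18 0 0 -1 0" --pt "-0.18 0 0 -2 0" --pt "-0.18 0 0 -2.5 0" --pt "-0.18 0 0 -2.5 0" --pt "-0.18 0 0 0 0"

```text
time_s: 23.08
tcp_pos: [0.5106, 0.3559, 0.1921]
tool_rot: [-0.018, 1.0, 0.001, 0.002]
ft_force: [-0.1, -0.2, -1.1]
gripper_width: 0.592
grasp_force: 5.9
```

```bash
python3 - <<'E'
from h import *
im,d=shot('scene'); P=cloud('scene',d)
print('tray');rect(P,(.4,.62,.2,.41),(.024,.035));print('board');b=rect(P,(.36,.62,-.06,.17),(.028,.040))
Q=P[(abs(P[...,0]-.508)<.05)&(abs(P[...,1]-.356)<.035)&(P[...,2]>.04)&(P[...,2]<.3)]; print('zmin',np.percentile(Q[:,2],[0,1,2,5]))
plan(544.6,91.7,190,88.4,10)
E
```

```text
tray
  ([509.0, 356.4], [68.3, 24.1], 2.3, 28.7, 249)
board
  ([449.1, 9.3], [24.9, 66.0], 83.8, 34.4, 163)
  ([544.3, 91.9], [25.7, 65.7], 89.4, 34.5, 199)
zmin [0.09064184 0.09819698 0.1033832  0.12211554]
from [510.  355.6 190.3] deg 92.1
[np.float64(-0.25), np.float64(-2.65), np.float64(0.0), np.float64(0.006)]
[np.float64(-0.27), np.float64(-2.65), np.float64(0.0), np.float64(0.006)]
[np.float64(-0.28), np.float64(-2.65), np.float64(0.0), np.float64(0.006)]
[np.float64(-0.3), np.float64(-2.64), np.float64(0.0), np.float64(0.006)]
[np.float64(-0.32), np.float64(-2.64), np.float64(0.0), np.float64(0.006)]
[np.float64(-0.34), np.float64(-2.64), np.float64(0.0), np.float64(0.006)]
[np.float64(-0.35), np.float64(-2.64), np.float64(0.0), np.float64(0.006)]
[np.float64(-0.37), np.float64(-2.64), np.float64(0.0), np.float64(0.006)]
[np.float64(-0.39), np.float64(-2.63), np.float64(0.0), np.float64(0.006)]
[np.float64(-0.4), np.float64(-2.63), np.float64(0.0), np.float64(0.006)]
```

Request:
arm_command --pt "-0.18 -0.3 -2.6 0 0.006" --pt "-0.18 -0.3 -2.6 0 0.006" --pt "-0.18 -0.3 -2.6 0 0.006" --pt "-0.18 -0.3 -2.6 0 0.006" --pt "-0.18 -0.3 -2.7 0 0.006"

```text
time_s: 23.75
tcp_pos: [0.5276, 0.224, 0.1884]
tool_rot: [-0.003, 1.0, -0.0, -0.001]
ft_force: [-0.3, -0.2, -0.1]
gripper_width: 0.588
grasp_force: 5.9
```

Request:
arm_command --pt "-0.18 -0.3 -2.7 0 0.006" --pt "-0.18 -0.4 -2.7 0 0.006" --pt "-0.18 -0.4 -2.7 0.5 0.006" --pt "-0.18 -0.4 -2.6 1 0.006" --pt "-0.18 -0.4 -2.6 1 0.006"

```text
time_s: 24.38
tcp_pos: [0.5458, 0.091, 0.1633]
tool_rot: [0.012, 1.0, 0.0, -0.001]
ft_force: [0.6, 0.3, -1.1]
gripper_width: 0.592
grasp_force: 5.9
```

Request:
arm_command --pt "-0.18 0 0 0 0" --pt "-0.18 0 0 0 0"

```text
time_s: 24.62
tcp_pos: [0.546, 0.0924, 0.1645]
tool_rot: [0.012, 1.0, 0.0, -0.0]
ft_force: [-1.0, -0.1, -0.8]
gripper_width: 0.588
grasp_force: 5.9
```

```bash
python3 - <<'E'
from h import *
s=get_state(); im,d=shot('wrist','w10.png'); P=cloud('wrist',d,s);print('wrist pieces');rect(P,(.36,.62,-.06,.17),(.028,.040))
im,d=shot('scene'); P=cloud('scene',d);rect(P,(.36,.62,-.06,.17),(.028,.040))
plan(544.6,91.5,115.5,88.6,1)
E
```

```text
wrist pieces
  ([448.9, 8.8], [24.4, 66.2], 83.9, 33.8, 2922)
  ([544.3, 91.2], [23.9, 65.6], 88.8, 33.9, 2096)
  ([547.2, 91.5], [60.8, 24.6], 0.5, 34.4, 141)
from [546.2  92.7 164.9] deg 88.7
[np.float64(0.15), np.float64(-0.12), np.float64(4.94), np.float64(0.002)]
```

Request:
arm_command --pt "-0.18 0.1 -0.1 2 0" --pt "-0.18 0 0 2 0" --pt "-0.18 0 0 0.9 0" --pt "-0.18 0 0 0 0" --pt "0 0 0 0 0" --grip_force 22

```text
time_s: 25.35
tcp_pos: [0.5456, 0.0911, 0.1166]
tool_rot: [0.012, 1.0, -0.0, 0.001]
ft_force: [-0.9, -0.9, -1.8]
gripper_width: 0.503
grasp_force: 6.8
```

Request:
arm_command --pt "0.1 0 0 0 0" --pt "0.3 0 0 0 0" --pt "0.3 0 0 0 0" --pt "0.3 0 0 0 0"

```text
time_s: 25.85
tcp_pos: [0.5456, 0.0909, 0.1164]
tool_rot: [0.012, 1.0, -0.0, 0.001]
ft_force: [-0.1, -0.8, 5.8]
gripper_width: 0.408
grasp_force: 22.9
```

Request:
arm_command --pt "0.3 0 0 -0.5 0" --pt "0.3 0 0 -1.5 0" --pt "0.3 0 0 -3 0" --pt "0.3 0 0 -2.5 0" --pt "0.3 0 0 0 0"

```text
time_s: 26.48
tcp_pos: [0.546, 0.0909, 0.1928]
tool_rot: [0.012, 1.0, -0.0, 0.002]
ft_force: [0.4, -0.8, -2.3]
gripper_width: 0.404
grasp_force: 22.4
```

```bash
python3 - <<'E'
from h import *
plan(510,306,190,92,7)
im,d=shot('scene'); P=cloud('scene',d)
Q=P[(abs(P[...,0]-.545)<.04)&(abs(P[...,1]-.091)<.03)&(P[...,2]>.03)&(P[...,2]<.3)]; print('zmin',np.percentile(Q[:,2],[0,1,2,5]))
rect(P,(.36,.62,-.06,.17),(.028,.040));rect(P,(.4,.62,.2,.41),(.024,.035))
E
```

```text
from [546.   90.9 192.8] deg 88.6
[np.float64(0.59), np.float64(3.06), np.float64(0.04), np.float64(-0.008)]
[np.float64(0.56), np.float64(3.06), np.float64(0.04), np.float64(-0.008)]
[np.float64(0.54), np.float64(3.07), np.float64(0.04), np.float64(-0.008)]
[np.float64(0.51), np.float64(3.07), np.float64(0.04), np.float64(-0.008)]
[np.float64(0.48), np.float64(3.08), np.float64(0.04), np.float64(-0.008)]
[np.float64(0.46), np.float64(3.08), np.float64(0.04), np.float64(-0.008)]
[np.float64(0.43), np.float64(3.09), np.float64(0.04), np.float64(-0.008)]
zmin [0.09100574 0.09284388 0.09508208 0.10223287]
  ([478.2, 0.1], [16.5, 8.7], 44.0, 33.7, 15)
  ([536.0, 338.5], [68.4, 24.1], 2.3, 28.7, 254)
```

The first stick lay flat in the tray, but something knocked it to (536,338), still flat. I'll place the others clear of it.

Request:
arm_command --pt "0.3 0.6 1.4 0 -0.01" --pt "0.3 1 2.6 0 -0.01" --pt "0.3 1.2 3 0 -0.01" --pt "0.3 1.2 3 0 -0.01" --pt "0.3 1.2 3 0 -0.01"

```text
time_s: 27.15
tcp_pos: [0.4919, 0.2225, 0.1897]
tool_rot: [-0.014, 1.0, -0.0, -0.001]
ft_force: [0.6, 1.3, -1.7]
gripper_width: 0.405
grasp_force: 22.4
```

Request:
arm_command --pt "0.3 1.1 3 0 -0.01" --pt "0.3 1 2.1 0 0" --pt "0.3 0 0 2 0" --pt "0.3 0 0 2.5 0" --pt "0.3 0 0 1.5 0"

```text
time_s: 27.78
tcp_pos: [0.4696, 0.2716, 0.1289]
tool_rot: [-0.019, 1.0, -0.0, -0.001]
ft_force: [-0.2, 0.5, -0.8]
gripper_width: 0.408
grasp_force: 22.4
```

Request:
arm_command --pt "0.3 0 0 0 0" --pt "0.3 0 0 0 0"

```text
time_s: 28.02
tcp_pos: [0.4711, 0.2715, 0.1315]
tool_rot: [-0.018, 1.0, 0.0, 0.0]
ft_force: [-0.6, 0.1, -2.0]
gripper_width: 0.409
grasp_force: 22.4
```

```bash
python3 - <<'E'
from h import *
plan(472,272,110.3,92,1)
im,d=shot('scene'); P=cloud('scene',d)
rect(P,(.36,.62,-.06,.17),(.028,.040));rect(P,(.4,.62,.2,.41),(.024,.035))
E
```

```text
from [471.1 271.5 131.5] deg 92.1
[np.float64(-0.09), np.float64(0.05), np.float64(2.12), np.float64(0.001)]
  ([448.8, 9.7], [25.6, 65.4], 83.6, 34.2, 160)
  ([501.7, 273.2], [19.4, 2.4], 88.6, 32.4, 12)
  ([536.0, 338.7], [67.8, 24.0], 2.2, 28.8, 250)
```

Request:
arm_command --pt "0.3 0 0 1 0" --pt "0.3 0 0 0.6 0" --pt "0.3 0 0 0.3 0" --pt "0.3 0 0 0.2 0" --pt "0.3 0 0 0 0"

```text
time_s: 28.7
tcp_pos: [0.4709, 0.2713, 0.1103]
tool_rot: [-0.018, 1.0, 0.0, 0.0]
ft_force: [-1.0, -0.6, 3.2]
gripper_width: 0.406
grasp_force: 22.8
```

Request:
arm_command --pt "0.1 0 0 0 0" --pt "0 0 0 0 0" --pt "-0.18 0 0 0 0" --pt "-0.18 0 0 0 0" --pt "-0.18 0 0 0 0"

```text
time_s: 29.32
tcp_pos: [0.4708, 0.2713, 0.1097]
tool_rot: [-0.018, 1.0, -0.0, -0.0]
ft_force: [-1.6, 0.9, -1.9]
gripper_width: 0.594
grasp_force: 5.9
```

Request:
arm_command --pt "-0.18 0 0 -1 0" --pt "-0.18 0 0 -2 0" --pt "-0.18 0 0 -2.5 0" --pt "-0.18 0 0 -2.5 0" --pt "-0.18 0 0 0 0"

```text
time_s: 29.95
tcp_pos: [0.4716, 0.2716, 0.1918]
tool_rot: [-0.018, 1.0, 0.001, 0.002]
ft_force: [-0.3, -0.3, -1.3]
gripper_width: 0.59
grasp_force: 5.9
```

```bash
python3 - <<'E'
from h import *
im,d=shot('scene'); P=cloud('scene',d)
print('tray');rect(P,(.4,.62,.2,.41),(.024,.035));print('board');b=rect(P,(.36,.62,-.06,.17),(.028,.040))
plan(449,9,190,84,10)
E
```

```text
tray
  ([469.4, 272.5], [66.4, 23.7], 2.5, 28.8, 209)
  ([536.0, 338.6], [65.7, 23.9], 2.0, 28.7, 252)
board
  ([448.8, 9.0], [25.0, 66.4], 84.0, 34.3, 165)
from [471.  271.3 190.2] deg 92.1
[np.float64(0.31), np.float64(-2.61), np.float64(0.0), np.float64(0.014)]
[np.float64(0.28), np.float64(-2.62), np.float64(0.0), np.float64(0.014)]
[np.float64(0.24), np.float64(-2.62), np.float64(0.0), np.float64(0.014)]
[np.float64(0.2), np.float64(-2.62), np.float64(0.0), np.float64(0.014)]
[np.float64(0.17), np.float64(-2.63), np.float64(0.0), np.float64(0.014)]
[np.float64(0.13), np.float64(-2.63), np.float64(0.0), np.float64(0.014)]
[np.float64(0.09), np.float64(-2.63), np.float64(0.0), np.float64(0.014)]
[np.float64(0.06), np.float64(-2.63), np.float64(0.0), np.float64(0.014)]
[np.float64(0.02), np.float64(-2.63), np.float64(0.0), np.float64(0.014)]
[np.float64(-0.02), np.float64(-2.63), np.float64(0.0), np.float64(0.014)]
```

Request:
arm_command --pt "-0.18 0.3 -2.6 0 0.014" --pt "-0.18 0.3 -2.6 0 0.014" --pt "-0.18 0.2 -2.6 0 0.014" --pt "-0.18 0.2 -2.6 0 0.014" --pt "-0.18 0.2 -2.6 0 0.014"

```text
time_s: 30.62
tcp_pos: [0.4593, 0.1403, 0.1886]
tool_rot: [0.017, 1.0, -0.0, -0.001]
ft_force: [0.2, 0.4, -1.5]
gripper_width: 0.594
grasp_force: 5.9
```

Request:
arm_command --pt "-0.18 0.1 -2.6 0 0.014" --pt "-0.18 0.1 -2.7 0 0.014" --pt "-0.18 0.1 -2.7 0.5 0.014" --pt "-0.18 0 -2.6 1 0.014" --pt "-0.18 0 -2.6 1 0.014"

```text
time_s: 31.25
tcp_pos: [0.4481, 0.0089, 0.1635]
tool_rot: [0.052, 0.999, 0.0, -0.001]
ft_force: [0.2, 0.3, -1.0]
gripper_width: 0.593
grasp_force: 5.9
```

Request:
arm_command --pt "-0.18 0 0 0 0" --pt "-0.18 0 0 0 0"

```text
time_s: 31.5
tcp_pos: [0.4487, 0.0101, 0.1645]
tool_rot: [0.052, 0.999, 0.0, -0.0]
ft_force: [-0.7, 0.3, -0.9]
gripper_width: 0.596
grasp_force: 5.9
```

```bash
python3 - <<'E'
from h import *
s=get_state(); im,d=shot('wrist','w11.png'); P=cloud('wrist',d,s);rect(P,(.36,.62,-.06,.17),(.028,.040))
plan(449,9,115.5,84,1)
E
```

```text
([448.6, 8.5], [24.0, 65.7], 83.3, 33.9, 2077)
from [448.7  10.2 164.7] deg 84.1
[np.float64(-0.04), np.float64(-0.12), np.float64(4.92), np.float64(0.002)]
```

Request:
arm_command --pt "-0.18 0 -0.1 2 0.01" --pt "-0.18 0 0 2 0" --pt "-0.18 0 0 0.9 0" --pt "-0.18 0 0 0 0" --pt "0 0 0 0 0" --grip_force 22

```text
time_s: 32.17
tcp_pos: [0.4491, 0.0087, 0.1165]
tool_rot: [0.057, 0.998, -0.0, 0.001]
ft_force: [-0.5, -0.1, -1.3]
gripper_width: 0.5
grasp_force: 6.8
```

Request:
arm_command --pt "0.1 0 0 0 0" --pt "0.3 0 0 0 0" --pt "0.3 0 0 0 0" --pt "0.3 0 0 0 0"

```text
time_s: 32.67
tcp_pos: [0.449, 0.0085, 0.1163]
tool_rot: [0.057, 0.998, -0.0, 0.001]
ft_force: [-0.9, 0.6, 6.9]
gripper_width: 0.404
grasp_force: 22.9
```

Request:
arm_command --pt "0.3 0 0 -0.5 0" --pt "0.3 0 0 -1.5 0" --pt "0.3 0 0 -3 0" --pt "0.3 0 0 -2.5 0" --pt "0.3 0 0 0 0"

```text
time_s: 33.3
tcp_pos: [0.4492, 0.0085, 0.1919]
tool_rot: [0.057, 0.998, -0.0, 0.001]
ft_force: [0.1, 0.5, -1.6]
gripper_width: 0.403
grasp_force: 22.4
```

```bash
python3 - <<'E'
from h import *
plan(550,272,190,92,10)
im,d=shot('scene'); P=cloud('scene',d)
rect(P,(.36,.62,-.06,.17),(.028,.040));rect(P,(.4,.62,.2,.41),(.024,.035))
E
```

```text
from [449.2   8.5 191.9] deg 83.5
[np.float64(-0.7), np.float64(2.73), np.float64(0.02), np.float64(-0.015)]
[np.float64(-0.74), np.float64(2.72), np.float64(0.02), np.float64(-0.015)]
[np.float64(-0.78), np.float64(2.71), np.float64(0.02), np.float64(-0.015)]
[np.float64(-0.82), np.float64(2.7), np.float64(0.02), np.float64(-0.015)]
[np.float64(-0.86), np.float64(2.69), np.float64(0.02), np.float64(-0.015)]
[np.float64(-0.9), np.float64(2.67), np.float64(0.02), np.float64(-0.015)]
[np.float64(-0.94), np.float64(2.66), np.float64(0.02), np.float64(-0.015)]
[np.float64(-0.98), np.float64(2.65), np.float64(0.02), np.float64(-0.015)]
[np.float64(-1.02), np.float64(2.63), np.float64(0.02), np.float64(-0.015)]
[np.float64(-1.06), np.float64(2.61), np.float64(0.02), np.float64(-0.015)]
  ([470.1, 272.4], [66.5, 24.0], 2.3, 28.5, 212)
  ([535.7, 338.6], [67.6, 24.0], 1.9, 28.6, 254)
```

Request:
arm_command --pt "0.3 -0.7 2.7 0 -0.015" --pt "0.3 -0.7 2.7 0 -0.015" --pt "0.3 -0.8 2.7 0 -0.015" --pt "0.3 -0.8 2.7 0 -0.015" --pt "0.3 -0.9 2.7 0 -0.015"

```text
time_s: 33.98
tcp_pos: [0.4985, 0.1407, 0.189]
tool_rot: [0.019, 1.0, -0.0, -0.001]
ft_force: [1.1, -0.5, -1.4]
gripper_width: 0.413
grasp_force: 22.4
```

Request:
arm_command --pt "0.3 -0.9 2.7 0 -0.015" --pt "0.3 -0.9 2.7 0 -0.015" --pt "0.3 -1 2.6 0 -0.015" --pt "0.3 -1 2.6 0 -0.015" --pt "0.3 -1.1 2.6 0 -0.015"

```text
time_s: 34.6
tcp_pos: [0.5487, 0.2722, 0.1886]
tool_rot: [-0.018, 1.0, -0.0, -0.002]
ft_force: [0.3, -0.0, -2.1]
gripper_width: 0.407
grasp_force: 22.4
```

Request:
arm_command --pt "0.3 0 0 1 0" --pt "0.3 0 0 2 0" --pt "0.3 0 0 2 0" --pt "0.3 0 0 1 0" --pt "0.3 0 0 0 0"

```text
time_s: 35.22
tcp_pos: [0.5486, 0.271, 0.1297]
tool_rot: [-0.018, 1.0, -0.0, -0.001]
ft_force: [0.5, -0.1, -1.9]
gripper_width: 0.404
grasp_force: 22.5
```

```bash
python3 - <<'E'
from h import *
plan(550,272,110.3,92,1)
im,d=shot('scene'); P=cloud('scene',d)
rect(P,(.4,.62,.2,.41),(.024,.035))
E
```

```text
from [548.6 271.  129.7] deg 92.0
[np.float64(-0.15), np.float64(0.1), np.float64(1.94), np.float64(0.001)]
  ([445.0, 280.5], [17.5, 6.7], 13.1, 28.7, 12)
  ([536.6, 338.6], [67.3, 24.3], 2.3, 28.6, 252)
```

Request:
arm_command --pt "0.3 -0.2 0 1 0" --pt "0.3 0 0 0.5 0" --pt "0.3 0 0 0.3 0" --pt "0.3 0 0 0.2 0" --pt "0.3 0 0 0 0"

```text
time_s: 35.9
tcp_pos: [0.551, 0.2716, 0.1108]
tool_rot: [-0.018, 1.0, -0.0, 0.0]
ft_force: [0.7, 0.7, -1.9]
gripper_width: 0.406
grasp_force: 22.5
```

Request:
arm_command --pt "0.1 0 0 0 0" --pt "0 0 0 0 0" --pt "-0.18 0 0 0 0" --pt "-0.18 0 0 0 0" --pt "-0.18 0 0 0 0"

```text
time_s: 36.52
tcp_pos: [0.551, 0.2716, 0.1108]
tool_rot: [-0.018, 1.0, 0.0, 0.0]
ft_force: [-0.2, 0.3, -0.7]
gripper_width: 0.592
grasp_force: 5.9
```

Request:
arm_command --pt "-0.18 0 0 -1 0" --pt "-0.18 0 0 -2 0" --pt "-0.18 0 0 -2.5 0" --pt "-0.18 0 0 -2.5 0" --pt "-0.18 0 0 0 0"

```text
time_s: 37.15
tcp_pos: [0.5518, 0.2718, 0.1931]
tool_rot: [-0.018, 1.0, 0.001, 0.002]
ft_force: [0.7, 0.8, -1.9]
gripper_width: 0.589
grasp_force: 5.9
```

```bash
python3 - <<'E'
from h import *
im,d=shot('scene','s12.png'); P=cloud('scene',d)
print('tray');rect(P,(.4,.62,.2,.41),(.024,.035));print('board');b=rect(P,(.36,.62,-.06,.17),(.028,.040))
plan(672.5,53.2,195,74.6,10)
E
```

```text
tray
  ([484.5, 265.8], [36.2, 9.1], 3.5, 28.7, 37)
  ([473.0, 281.9], [25.1, 5.1], 2.9, 27.7, 16)
  ([550.2, 272.3], [67.6, 24.3], 1.5, 28.5, 229)
  ([535.8, 338.5], [67.9, 24.2], 2.3, 28.6, 253)
board
from [551.2 271.6 191.2] deg 92.1
[np.float64(-1.13), np.float64(-2.23), np.float64(-0.04), np.float64(0.031)]
[np.float64(-1.2), np.float64(-2.19), np.float64(-0.04), np.float64(0.031)]
[np.float64(-1.27), np.float64(-2.15), np.float64(-0.04), np.float64(0.031)]
[np.float64(-1.33), np.float64(-2.11), np.float64(-0.04), np.float64(0.031)]
[np.float64(-1.4), np.float64(-2.07), np.float64(-0.04), np.float64(0.031)]
[np.float64(-1.46), np.float64(-2.03), np.float64(-0.04), np.float64(0.031)]
[np.float64(-1.52), np.float64(-1.98), np.float64(-0.04), np.float64(0.031)]
[np.float64(-1.58), np.float64(-1.94), np.float64(-0.04), np.float64(0.031)]
[np.float64(-1.64), np.float64(-1.89), np.float64(-0.04), np.float64(0.031)]
[np.float64(-1.69), np.float64(-1.84), np.float64(-0.04), np.float64(0.031)]
```

View pics/s12.png

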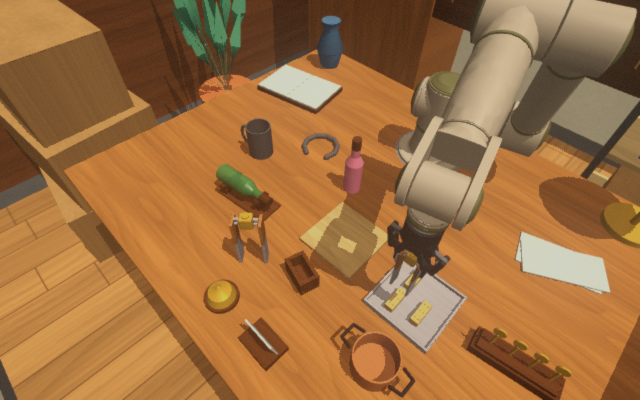

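Request:
arm_command --pt "-0.18 -1.1 -2.2 0 0.031" --pt "-0.18 -1.2 -2.2 0 0.031" --pt "-0.18 -1.3 -2.2 0 0.031" --pt "-0.18 -1.3 -2.1 0 0.031" --pt "-0.18 -1.4 -2.1 0 0.031"

```text
time_s: 37.83
tcp_pos: [0.6113, 0.161, 0.1896]
tool_rot: [0.06, 0.998, -0.0, -0.001]
ft_force: [0.5, -0.4, -1.8]
gripper_width: 0.59
grasp_force: 5.9
```

Request:
arm_command --pt "-0.18 -1.5 -2 0 0.031" --pt "-0.18 -1.5 -2 0 0.031" --pt "-0.18 -1.6 -1.9 0 0.031" --pt "-0.18 -1.6 -1.9 0 0.031" --pt "-0.18 -1.7 -1.8 0 0.031"

```text
time_s: 38.45
tcp_pos: [0.6725, 0.0516, 0.1908]
tool_rot: [0.138, 0.99, 0.0, -0.0]
ft_force: [1.5, 0.4, -0.8]
gripper_width: 0.59
grasp_force: 5.9
```

Request:
arm_command --pt "-0.18 0 0 0 0" --pt "-0.18 0 0 0 0"

```text
time_s: 38.7
tcp_pos: [0.6717, 0.0533, 0.1907]
tool_rot: [0.136, 0.991, 0.0, -0.0]
ft_force: [-0.4, 0.1, -1.4]
gripper_width: 0.589
grasp_force: 5.9
```

```bash
python3 - <<'E'
from h import *
s=get_state(); im,d=shot('wrist','w13.png'); P=cloud('wrist',d,s)
print('stand');rect(P,(.62,.73,-.01,.12),(.048,.062))
print('blades w');rect(P,(.63,.72,0,.11),(.1,.16))
im,d=shot('scene'); P=cloud('scene',d);print('blades');rect(P,(.6,.74,-.02,.12),(.1,.13));print('stand');rect(P,(.62,.73,-.01,.12),(.046,.062))
plan(672.6,53.4,110,74.7,1)
im,d=shot('scene'); P=cloud('scene',d)
print('tray');rect(P,(.4,.62,.2,.41),(.024,.035))
E
```

```text
stand
  ([670.7, 53.9], [90.1, 51.6], 74.6, 54.8, 2246)
  ([694.9, 47.4], [45.6, 10.0], 74.2, 54.7, 622)
blades w
  ([665.1, 35.4], [5.6, 27.7], 86.5, 135.5, 637)
  ([675.9, 73.1], [5.6, 27.9], 62.4, 135.5, 642)
blades
  ([671.2, 34.1], [5.3, 17.6], 61.4, 115.2, 50)
  ([678.0, 78.7], [4.3, 27.3], 71.6, 114.5, 69)
stand
  ([672.8, 54.1], [91.3, 56.0], 74.8, 55.2, 332)
from [671.6  53.8 190.9] deg 74.4
[np.float64(-0.11), np.float64(-0.01), np.float64(8.09), np.float64(-0.006)]
tray
  ([470.1, 272.3], [67.1, 24.0], 2.3, 28.5, 214)
  ([550.6, 272.5], [67.1, 24.7], 1.2, 28.7, 236)
  ([535.8, 338.6], [67.1, 24.2], 1.8, 28.6, 252)
```

View pics/w13.png

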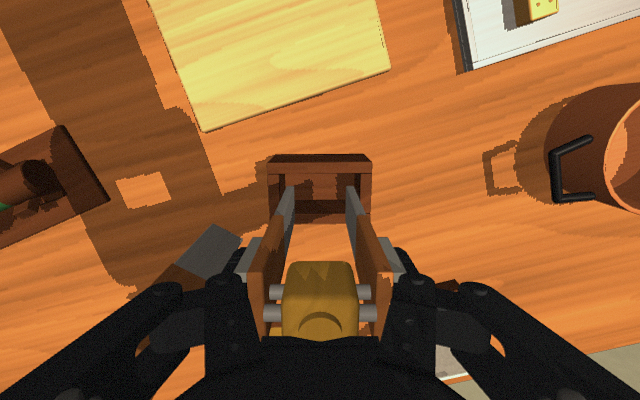

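Request:
arm_command --pt "-0.18 -0.1 0 1 -0.005" --pt "-0.18 0 0 1.5 0" --pt "-0.18 0 0 1 0" --pt "-0.18 0 0 0.8 0" --pt "-0.18 0 0 0.7 0"

```text
time_s: 39.48
tcp_pos: [0.6728, 0.0529, 0.1403]
tool_rot: [0.134, 0.991, -0.0, 0.0]
ft_force: [-0.1, -0.1, -1.2]
gripper_width: 0.59
grasp_force: 5.9
```

Request:
arm_command --pt "-0.18 0 0 0.8 0" --pt "-0.18 0 0 0.8 0" --pt "-0.18 0 0 0.6 0" --pt "-0.18 0 0 0.4 0" --pt "-0.18 0 0 0 0"

```text
time_s: 40.1
tcp_pos: [0.6727, 0.0529, 0.1146]
tool_rot: [0.134, 0.991, -0.0, -0.0]
ft_force: [0.0, -1.2, -1.0]
gripper_width: 0.588
grasp_force: 5.9
```

Request:
arm_command --pt "-0.18 0 0 0.3 0" --pt "-0.18 0 0 0.2 0" --pt "-0.18 0 0 0.1 0" --pt "-0.18 0 0 0.1 0" --pt "-0.18 0 0 0 0"

```text
time_s: 40.72
tcp_pos: [0.6733, 0.0527, 0.1091]
tool_rot: [0.134, 0.991, -0.0, 0.001]
ft_force: [-0.6, -0.6, 5.7]
gripper_width: 0.594
grasp_force: 6.1
```

Contact with the well floor, so I release and retreat.

Request:
arm_command --pt "-0.3 0 0 -0.1 0" --pt "-0.4 0 0 0 0" --pt "-0.7 0 0 0 0" --pt "-1 0 0 0 0" --pt "-1 0 0 0 0"

```text
time_s: 41.35
tcp_pos: [0.6727, 0.0529, 0.1088]
tool_rot: [0.134, 0.991, -0.0, -0.0]
ft_force: [-0.3, -0.5, 0.2]
gripper_width: 0.999
grasp_force: 0.0
```

Request:
arm_command --pt "-1 0 0 -2 0" --pt "-1 0 0 -4 0" --pt "-1 0 0 -5 0" --pt "-1 0 0 -5 0" --pt "-1 0 0 0 0"

```text
time_s: 41.98
tcp_pos: [0.6737, 0.0529, 0.2735]
tool_rot: [0.134, 0.991, 0.0, 0.004]
ft_force: [-0.1, -0.3, -0.4]
gripper_width: 1.003
grasp_force: 0.0
```

Request:
arm_command --pt "-1 3 0 0 0" --pt "-1 4 0 0 0" --pt "-1 4 0 0 0" --pt "-1 3 0 0 0" --pt "-1 0 0 0 0"

```text
time_s: 42.6
tcp_pos: [0.5364, 0.0906, 0.2685]
tool_rot: [0.134, 0.991, -0.0, -0.0]
ft_force: [0.8, -0.1, 0.3]
gripper_width: 1.001
grasp_force: 0.0
```

```bash
python3 - <<'E'
from h import *
for n in('scene','top'):
    im,d=shot(n,n+'_end.png'); P=cloud(n,d)
    print(n,'tongs');rect(P,(.62,.73,-.01,.12),(.12,.17));print('tray');rect(P,(.41,.61,.215,.4),(.024,.036));print('bottle');rect(P,(.52,.7,-.42,-.15),(.06,.11))
print(get_state()['tcp_pos'],get_state()['time_s'])
E
```

```text
scene tongs
  ([671.3, 54.8], [58.6, 30.1], 74.4, 140.1, 282)
tray
  ([469.9, 272.4], [67.5, 23.9], 2.4, 28.8, 208)
  ([550.9, 272.5], [65.6, 24.3], 2.0, 28.7, 234)
  ([535.9, 338.6], [66.3, 24.1], 2.1, 28.6, 254)
bottle
  ([606.2, -273.1], [52.1, 209.0], 7.9, 74.4, 781)
top tongs
  ([671.1, 54.0], [57.7, 29.6], 73.0, 144.8, 124)
tray
  ([551.5, 270.8], [62.8, 25.4], 1.0, 28.8, 114)
  ([536.5, 337.0], [65.9, 22.3], 1.3, 28.8, 110)
  ([469.6, 271.4], [61.6, 21.8], 0.3, 29.0, 106)
bottle
  ([606.3, -272.7], [55.3, 204.5], 7.3, 75.7, 784)
[0.53795759 0.08994328 0.26835587] 42.7
```

View pics/scene_end.png

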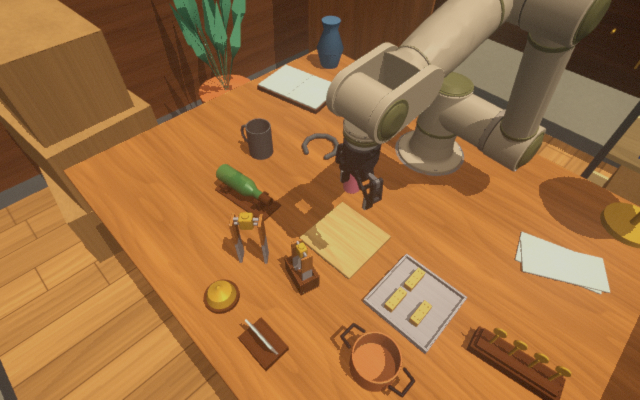

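The final picture shows the bottle cradled at px (242,184), the tongs standing upright in their stand at (301,262), three sticks in the tray around (410,295), and the board empty.

```bash
python3 -c "
from cell import *
print(sign_off())"
```

```text
the job is handed in; nothing more can be done
None
```

The job is handed in at about 43 s, with no verdict returned: the bottle lies in its cradle, neck in the narrow rest, all three sticks present lie flat in the tray, and the tongs stand upright in their stand. One stick was knocked a few centimetres aside in the tray partway through but stayed flat.

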